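# Line up the primed vases by height on the drying board

### The job

Line up the four white papier-mache vases on the drying board in order of height, each standing upright on the middle of its own round cork mark: the tallest on the mark next to the blue-lidded paint pot, then going down to the shortest at the other end. Do not knock any vase over, and leave the paint pot standing where it is.

Things in the scene. Friction and masses are not known exactly. Their poses are not given: they have to be found in the camera images.
- vase_a_center (a point): the tallest of four loose white papier-mache vases: 145 mm tall, round, standing upright on a 68 mm wide foot, narrowing like a cone to a straight round neck 40 mm across that takes up the top 44 mm; closed top with a dark disc for the mouth; 60 to 210 g. Grip it by the neck. The point is on its axis half-way up, 72.5 mm above the foot and 72.5 mm below the top; z runs along the axis, up when it stands
- vase_b_center (a point): the second tallest of four loose white papier-mache vases: 120 mm tall, round, standing upright on a 62 mm wide foot, narrowing like a cone to a straight round neck 37 mm across that takes up the top 44 mm; closed top with a dark disc for the mouth; 60 to 210 g. Grip it by the neck. The point is on its axis half-way up, 60 mm above the foot and 60 mm below the top; z runs along the axis, up when it stands
- vase_c_center (a point): the third tallest of four loose white papier-mache vases: 95 mm tall, round, standing upright on a 56 mm wide foot, narrowing like a cone to a straight round neck 34 mm across that takes up the top 44 mm; closed top with a dark disc for the mouth; 60 to 210 g. Grip it by the neck. The point is on its axis half-way up, 47.5 mm above the foot and 47.5 mm below the top; z runs along the axis, up when it stands
- vase_d_center (a point): the shortest of four loose white papier-mache vases: 70 mm tall, round, standing upright on a 50 mm wide foot, narrowing like a cone to a straight round neck 31 mm across that takes up the top 44 mm; closed top with a dark disc for the mouth; 60 to 210 g. Grip it by the neck. The point is on its axis half-way up, 35 mm above the foot and 35 mm below the top; z runs along the axis, up when it stands
- spot_1: an end mark of the row of four round cork marks (76 mm wide, in a straight row 95 mm apart, in the order spot_1, spot_2, spot_3, spot_4) on the flat plywood drying board (100 x 400 mm), which is fixed to the table. Origin at the centre of the mark's upper face, 14 mm above the table; z is up, y points along the row from spot_1 towards spot_4
- spot_2: an inner mark of the row of four round cork marks (76 mm wide, in a straight row 95 mm apart, in the order spot_1, spot_2, spot_3, spot_4) on the flat plywood drying board (100 x 400 mm), which is fixed to the table. Origin at the centre of the mark's upper face, 14 mm above the table; z is up, y points along the row from spot_1 towards spot_4
- spot_3: an inner mark of the row of four round cork marks (76 mm wide, in a straight row 95 mm apart, in the order spot_1, spot_2, spot_3, spot_4) on the flat plywood drying board (100 x 400 mm), which is fixed to the table. Origin at the centre of the mark's upper face, 14 mm above the table; z is up, y points along the row from spot_1 towards spot_4
- spot_4: an end mark of the row of four round cork marks (76 mm wide, in a straight row 95 mm apart, in the order spot_1, spot_2, spot_3, spot_4) on the flat plywood drying board (100 x 400 mm), which is fixed to the table. Origin at the centre of the mark's upper face, 14 mm above the table; z is up, y points along the row from spot_1 towards spot_4
- pot_center (a point): the closed white paint pot with a wide blue screw lid, 102 mm tall, 78 mm across, loose, 0.45 kg, standing on the table just off one end of the board, 120 mm or so from the centre of the nearest mark (at the spot_1 end or the spot_4 end, differing from start to start; an open grey tumbler 85 mm tall and 68 mm across stands likewise off the other end). The point is on its axis half-way up, 51 mm above the table
Mind the look-alikes: they are no part of the job. Leave any orange or yellow look-alike of the part that bears vase_a_center alone.

How it is judged (in metres and radians):
At the end, for the whole second after the job is handed in: Each vase stands upright (within 0.1 rad) on its own mark, its axis within 15 mm of the mark's centre and its foot on the mark (within 5 mm), in order of height with the tallest on the end mark nearest the paint pot and the shortest on the end mark farthest from it; all are released and at rest (((y of pot_center in the frame of spot_1 below 0 m and horizontal distance between vase_a_center and spot_1 below 0.015 m and z of vase_a_center in the frame of spot_1 between 0.0675 and 0.0775 m and angle between each of vase_a_center, vase_b_center, vase_c_center, vase_d_center's own z axis and vertical below 0.1 rad and horizontal distance between vase_b_center and spot_2 below 0.015 m and z of vase_b_center in the frame of spot_2 between 0.055 and 0.065 m and horizontal distance between vase_c_center and spot_3 below 0.015 m and z of vase_c_center in the frame of spot_3 between 0.0425 and 0.0525 m and horizontal distance between vase_d_center and spot_4 below 0.015 m and z of vase_d_center in the frame of spot_4 between 0.03 and 0.04 m) or (y of pot_center in the frame of spot_4 above 0 m and horizontal distance between vase_a_center and spot_4 below 0.015 m and z of vase_a_center in the frame of spot_4 between 0.0675 and 0.0775 m and angle between each of vase_a_center, vase_b_center, vase_c_center, vase_d_center's own z axis and vertical below 0.1 rad and horizontal distance between vase_b_center and spot_3 below 0.015 m and z of vase_b_center in the frame of spot_3 between 0.055 and 0.065 m and horizontal distance between vase_c_center and spot_2 below 0.015 m and z of vase_c_center in the frame of spot_2 between 0.0425 and 0.0525 m and horizontal distance between vase_d_center and spot_1 below 0.015 m and z of vase_d_center in the frame of spot_1 between 0.03 and 0.04 m)) and linear speed of each of vase_a, vase_b, vase_c, vase_d below 0.02 m/s and contact force between each of vase_a, vase_b, vase_c, vase_d and the fingers below 0.1 N); the robot touches nothing.
It fails at once if a vase is knocked over (tilted more than 0.8 rad) (angle between any of vase_a_center, vase_b_center, vase_c_center, vase_d_center's own z axis and vertical above 0.8 rad).
It fails at once if the paint pot is moved by more than 30 mm or tipped by more than 0.5 rad (distance of pot_center from where it was at the start of the episode above 0.03 m or angle between pot_center's own z axis and vertical above 0.5 rad).
It also fails if it takes over 109 s, if anything falls off the work surface, if the arm or the gripper's body presses on something with over 40 N, if the wrist force passes 120 N, or if a joint passes its speed limit or range.

### The arm

A 6-joint arm with a two-finger parallel gripper is mounted at the origin on the work surface. World frame = base frame: x ahead of the robot, y to its left, z up, the work surface at z = 0. Lengths are in mm, angles in degrees, forces in N, time in s.
With the tool pointing down it reaches from about 325 to 875 mm from the base axis. Payload 4.4 kg.
Tool frame: the origin (TCP) lies between the finger pads; the fingertips stand 25 mm ahead of it and the grasp point (between the pads) lies 6 mm ahead of it (r.finger_overhang is the distance from the TCP to the fingertips, in mm); z points along the fingers, y is the line along which they close (so a half turn about z gives the same grasp; the last joint's range is limited). The gripper opens to 85 mm and grips with 20 to 120 N. Pads are 22 mm wide; open, the fingers measure 114 mm over their backs; the gripper's body (76 mm by 85 mm) begins 54 mm behind the grasp point. The pads swing forward as they close: fully open they stand 13 mm farther back than shut.
Start: joints at [-8.623, 11.837, 88.321, -0, 79.842, -8.623], TCP at [575.002, -0.012, 256.282] pointing down, gripper open.
Joint ranges: [-156.59, 156.59], [-49.26, 127.26], [12.9, 141.05], [-63.56, 243.56], [4.71, 150.69], [-161.64, 161.64]. Speed limits (degrees/s): [159.86, 159.86, 180, 180, 180, 180].

### API

Orientations are given as [roll, pitch, yaw] about the fixed x, y, z axes, in that order (R = Rz(yaw) Ry(pitch) Rx(roll)).
In Python, from bench import r gives the robot as it stands. The module is installed in compiled form; this text tells all that it offers.
- The arm moves only by the tool play_rows, never from a script. Its argument "moves" is text: rows parted by semicolons, each of 7 numbers parted by spaces: the shift along the tool's x, y, z in cm, then the turn, a rotation vector about the tool's x, y, z in rad, then the opening, from 0 (shut) to 1 (fully open). A call has 1 to 8 rows; each row is the pose to reach, as a shift and turn from the pose commanded when the call began, along the tool's axes at that moment; what a row does not reach only later rows make up. A row lasts 1/12 s, in which the tool goes at most 41.7 mm and 7.16 degrees, less where a joint would pass 70% of its speed; a pose out of reach is approached as far as the arm can. A call with a gripper value outside its range is refused whole. The fingers move at their own pace and stop on an object; the grip force is fixed at half the most. Time passes only in rows, so rows that repeat a pose let the fingers close. It gives the time, the measured TCP pose, the force, the opening and the grip force at its end, in the units of the state.
- r.get_obs(): the state, without advancing time (a new reading comes with each control period).
- r.get_image(name): name is "scene" or "side" or "wrist"; returns a dict with "color" (400x640x3 uint8, red, green, blue), "range_z" (400x640 float32, mm along the optical axis (not along the pixel's ray), 0 where there is no reading), "fov_y" (degrees; the focal length in pixels is half the picture's height over the tangent of half this angle, whatever the lens; pixels are square), "cx", "cy" (the principal point, pixels), "k1" (the pictures are not rectified: a ray, as slopes to the right and down, at radius r is drawn at 1 + k1 r^2 times it, then the intrinsics apply), "T" (4x4, takes a point from camera to world coordinates); the wrist camera has in their place "T_tool_cam" (4x4, takes a point from camera to tool coordinates, whose origin is the TCP and whose axes are the flange's). Camera axes: x right, y down, z forward; pixel columns grow to the right and rows downward; lengths in mm; the calibration is good to about 2 mm. A picture is of the moment at which its call begins: read the wrist's pose just before it.
- r.close_job(): hands the job in; it is judged then, once.
The state is a dict: "time_s": time; "joints": joint angles; "qd": joint speeds; "joint_efforts": joint torques, N m; "ee_pos": TCP position; "tcp_rot": TCP orientation; "force": force on the tool from outside, world axes, zero at the start; "torque": the same for the moment, N m; "opening": finger opening in mm; "grasp_force": force on a finger pad.
Only numpy, scipy, OpenCV 4.12 (cv2) and the standard library are available. Lean on these libraries where they do the work, as an engineer would, in place of code of your own. Each camera call takes 0.05 s, during which the arm holds its last target. There are 200 camera calls.

## Working session

There is one attempt and no reset: what is moved stays moved. The work goes in short steps, Python scripts to look and compute and a tool call to move; the robot and the scene stay as the last step left them, time stands still between calls to the robot, and variables do not carry over. Pictures are saved under pics/ and viewed, at most 14 in all, crops included, and the job is handed in when it is done.

Besides the shell and the picture viewer there is one more tool, called as name(argument=value, ...) on one line, values as JSON. play_rows: Moves the arm, as the interface text tells. Its arguments: {"type":"object","properties":{"moves":{"type":"string"}},"required":["moves"]}

```bash
mkdir -p pics; python3 - <<'E'
from bench import r
import cv2,numpy as np
o=r.get_obs();print(o)
for n in ("scene","side","wrist"):
    im=r.get_image(n);cv2.imwrite(f"pics/{n}0.png",im["color"][:,:,::-1]);np.savez(f"{n}0.npz",**im)
    print(n,im["fov_y"],im["cx"],im["cy"],im["k1"],np.round(im.get("T",im.get("T_tool_cam")),3).tolist())
E
```

```text
{'time_s': 0.0, 'joints': array([-8.62424883e+00,  1.18853970e+01,  8.84063937e+01, -1.05783437e-03,
        7.98427244e+01, -8.62479338e+00]), 'qd': array([-0.01011049,  0.08114097, -0.06906947, -0.14573099, -0.07035521,
        0.07801725]), 'joint_efforts': array([ 4.44781954e-04, -3.83034396e+01, -2.91594708e+01, -2.26178481e-04,
        1.06274080e-02,  5.83859855e-05]), 'ee_pos': array([5.74281359e+02, 7.99472641e-02, 2.55101140e+02]), 'tcp_rot': array([-1.79866850e+02, -1.91432502e-02,  9.00007101e+01]), 'force': array([-0.39431795,  0.2510619 ,  0.33236396]), 'torque': array([-0.01861209, -0.00407444,  0.000618  ]), 'grasp_force': 0.0, 'opening': 85.50976569525986}
scene 57.32829249836445 323.2994690023031 190.60399142347202 -0.030877730902355783 [[-0.427, 0.667, -0.611, 977.086], [0.904, 0.318, -0.285, 206.983], [0.004, -0.674, -0.739, 674.888], [0.0, 0.0, 0.0, 1.0]]
side 46.25694911735809 322.8662048844583 202.84693839646926 -0.026372802360273062 [[0.727, -0.471, 0.5, -94.553], [-0.687, -0.489, 0.538, -658.299], [-0.009, -0.734, -0.679, 854.948], [0.0, 0.0, 0.0, 1.0]]
wrist 71.50670652479657 321.0451434885452 197.15859832691353 -0.0017662056778054373 [[-0.0, -0.966, -0.26, 65.12], [1.0, -0.0, -0.001, -1.414], [0.001, -0.26, 0.966, -118.123], [0.0, 0.0, 0.0, 1.0]]
```

View pics/scene0.png

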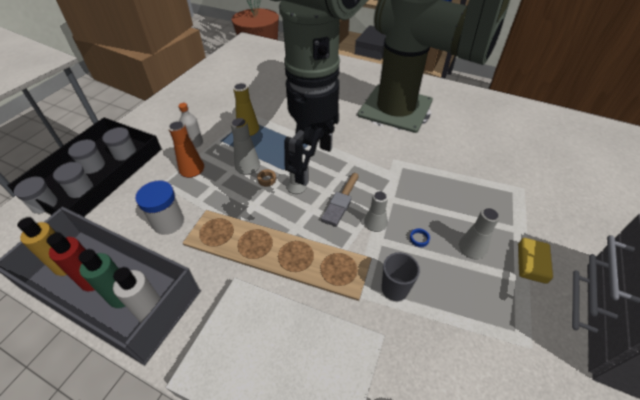

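View pics/side0.png

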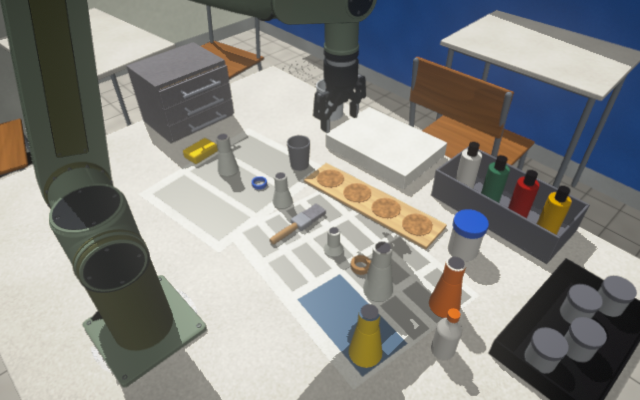

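The scene view has four white vases, at about (298,180), (376,212), (481,235) and (244,150). The side view has them at (334,240), (283,190), (225,155) and (380,270). The look-alikes are the orange vase at scene (185,150), the yellow vase at scene (246,110), the white bottle with the orange cap at (190,125) and the grey tumbler at (399,275). The pot at (160,207) is at the left end of the row in the scene view.

```bash
cat > h.py <<'E'
import numpy as np,cv2
def rays(im,uv):
    f=200/np.tan(np.radians(im["fov_y"])/2)
    K=np.array([[f,0,im["cx"]],[0,f,im["cy"]],[0,0,1.]])
    p=cv2.undistortPoints(np.asarray(uv,np.float64).reshape(-1,1,2),K,np.array([im["k1"],0,0,0.]))[:,0]
    return np.c_[p,np.ones(len(p))]
def cloud(im,T):
    v,u=np.mgrid[:400,:640]
    d=rays(im,np.c_[u.ravel(),v.ravel()])*im["range_z"].reshape(-1,1)
    return (d@T[:3,:3].T+T[:3,3]).reshape(400,640,3)
def onplane(im,T,uv,z):
    d=rays(im,uv)@T[:3,:3].T
    return T[:3,3]+d*((z-T[2,3])/d[:,2])[:,None]
E
python3 - <<'E'
from h import *
for n in("scene","side"):
    im=dict(np.load(n+"0.npz"));T=im["T"];P=cloud(im,T);c=im["color"]
    print(n)
    ok=(im["range_z"]>0)&(P[...,0]>250)&(P[...,0]<900)&(abs(P[...,1])<480)
    m=(ok&(P[...,2]>22)).astype(np.uint8)
    k,l,s,_=cv2.connectedComponentsWithStats(m)
    for i in range(1,k):
        if s[i,4]<60: continue
        q=P[l==i];zt=np.percentile(q[:,2],97);t=(l==i)&(P[...,2]>zt-6)
        v,u=np.nonzero(t);lo=P[t]
        print("px",int(u.mean()),int(v.mean()),"area",s[i,4],"ztop %.0f"%zt,"top mid",np.round((lo[:,:2].min(0)+lo[:,:2].max(0))/2),"ext",np.round(np.ptp(lo[:,:2],axis=0)),"rgb",np.median(c[l==i],0))
    # cork: brown vs plywood
    h=cv2.cvtColor(c,cv2.COLOR_RGB2HSV);bd=ok&(abs(P[...,2]-14)<9)&(h[...,1]>60)
    m=(bd&(h[...,2]<175)&(h[...,1]>90)).astype(np.uint8)
    m=cv2.morphologyEx(cv2.morphologyEx(m,cv2.MORPH_CLOSE,np.ones((5,5))),cv2.MORPH_OPEN,np.ones((7,7)))
    k,l,s,_=cv2.connectedComponentsWithStats(m)
    for i in range(1,k):
        if s[i,4]<200: continue
        ct=max(cv2.findContours((l==i).astype(np.uint8),0,1)[0],key=cv2.contourArea)[:,0]
        w=onplane(im,T,ct,14)[:,:2].astype(np.float32);e=cv2.fitEllipse(w)
        print("cork px",(ct.mean(0)).astype(int),np.round(e[0],1),np.round(e[1]),"z",np.median(P[l==i][:,2]).round(1))
E
```

```text
scene
px 330 4 area 9023 ztop 524 top mid [595.  25.] ext [57. 71.] rgb [36. 39. 35.]
px 239 108 area 1593 ztop 146 top mid [ 363. -314.] ext [169. 123.] rgb [74. 69. 64.]
px 176 126 area 1399 ztop 145 top mid [ 501. -397.] ext [34. 35.] rgb [114.  63.  33.]
px 153 193 area 1643 ztop 103 top mid [ 664. -335.] ext [78. 81.] rgb [ 36.  69. 119.]
px 380 195 area 88 ztop 97 top mid [458.  98.] ext [26. 25.] rgb [66.  64.  68.5]
px 379 201 area 432 ztop 92 top mid [468.  99.] ext [17. 33.] rgb [105.  105.  101.5]
px 490 213 area 141 ztop 122 top mid [432. 314.] ext [29. 29.] rgb [60. 59. 64.]
px 76 250 area 8803 ztop 156 top mid [ 850. -329.] ext [ 27. 268.] rgb [55. 55. 48.]
px 487 220 area 845 ztop 115 top mid [441. 314.] ext [22. 35.] rgb [85. 85. 82.]
px 537 257 area 1073 ztop 32 top mid [419. 438.] ext [94. 66.] rgb [104.  89.  36.]
px 401 267 area 1203 ztop 85 top mid [600. 190.] ext [68. 65.] rgb [49. 49. 53.]
px 283 348 area 16267 ztop 52 top mid [808.  58.] ext [183. 301.] rgb [191. 189. 184.]
cork px [274 252] [634.5 -59.1] [ 96. 470.] z 12.9
side
px 229 3 area 11276 ztop 584 to
[... 283 characters left out ...]
 rgb [71. 71. 69.]
px 279 175 area 394 ztop 96 top mid [456.  95.] ext [30. 32.] rgb [131.  132.  125.5]
px 332 230 area 247 ztop 72 top mid [ 436. -121.] ext [27. 28.] rgb [129. 130. 123.]
px 382 246 area 149 ztop 148 top mid [ 425. -274.] ext [33. 32.] rgb [96. 93. 97.]
px 381 254 area 995 ztop 140 top mid [ 418. -277.] ext [27. 34.] rgb [126. 127. 120.]
px 455 262 area 162 ztop 148 top mid [ 498. -401.] ext [32. 32.] rgb [93. 90. 95.]
px 453 277 area 1861 ztop 136 top mid [ 450. -429.] ext [105.  86.] rgb [141.  81.  41.]
px 368 311 area 216 ztop 147 top mid [ 292. -359.] ext [32. 31.] rgb [92. 91. 97.]
px 368 320 area 1117 ztop 139 top mid [ 286. -364.] ext [29. 31.] rgb [136. 117.  37.]
```

View pics/wrist0.png

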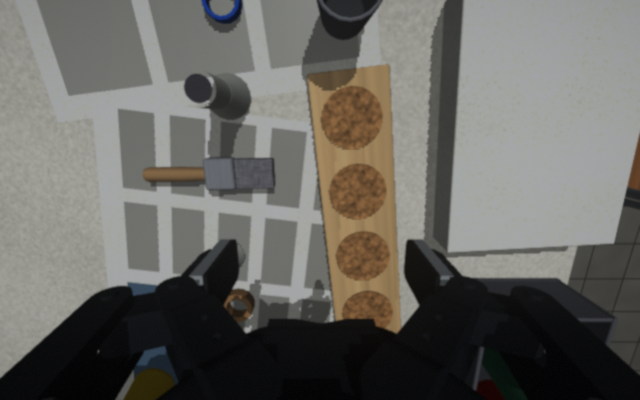

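The wrist view shows the four corks at (352,118), (358,190), (363,255) and (367,308), with a vase mouth at (200,90). The pot is at the -y end of the row. Next I'll find the cork marks precisely and check the chosen vases in a crop.

```bash
python3 - <<'E'
from h import *
M=[]
for n in("scene","side"):
    im=dict(np.load(n+"0.npz"));T=im["T"];P=cloud(im,T);c=im["color"]
    ok=(im["range_z"]>0)&(P[...,0]>560)&(P[...,0]<720)&(P[...,1]>-290)&(P[...,1]<190)&(P[...,2]<24)
    h=cv2.cvtColor(c,cv2.COLOR_RGB2HSV);bd=ok&(h[...,1]>50)
    g=cv2.GaussianBlur(c[...,0],(5,5),0)
    th,_=cv2.threshold(g[bd].reshape(-1,1),0,255,cv2.THRESH_OTSU)
    m=cv2.morphologyEx((bd&(g<th)).astype(np.uint8),cv2.MORPH_OPEN,np.ones((5,5)))
    k,l,s,_=cv2.connectedComponentsWithStats(m)
    print(n,th)
    for i in range(1,k):
        if s[i,4]<150: continue
        ct=max(cv2.findContours((l==i).astype(np.uint8),0,1)[0],key=cv2.contourArea)
        w=onplane(im,T,cv2.convexHull(ct)[:,0],14)[:,:2].astype(np.float32);e=cv2.minEnclosingCircle(w)
        q=P[l==i]; print("cork px",ct[:,0].mean(0).astype(int),"hull circ",np.round(e[0],1),round(e[1]),"ell",np.round(cv2.fitEllipse(w)[0],1),np.round(cv2.fitEllipse(w)[1]),"z %.1f"%np.median(q[:,2]))
im=cv2.imread("pics/side0.png")
cv2.imwrite("pics/crop1.png",cv2.resize(im[110:370,180:480],None,fx=2.5,fy=2.3))
E
```

```text
scene 149.0
cork px [216 232] hull circ [ 645.9 -211.5] 40 ell [ 644.6 -209.7] [73. 78.] z 13.5
cork px [255 243] hull circ [ 634.2 -115.8] 39 ell [ 634.5 -115.4] [73. 77.] z 13.7
cork px [295 256] hull circ [623.7 -22.3] 39 ell [623.9 -21.9] [75. 76.] z 13.7
cork px [345 268] hull circ [601.8  82. ] 54 ell [605.5  81.4] [ 76. 106.] z 13.4
side 202.0
cork px [326 177] hull circ [601.7  77.3] 48 ell [604.5  77.6] [73. 97.] z 13.1
cork px [356 192] hull circ [618.5 -26.2] 37 ell [618.5 -26.6] [71. 73.] z 13.6
cork px [385 208] hull circ [ 629.4 -119.9] 38 ell [ 629.4 -120.2] [73. 74.] z 13.5
cork px [416 225] hull circ [ 640.  -214.6] 38 ell [ 639.9 -214.5] [73. 75.] z 13.8
```

View pics/crop1.png

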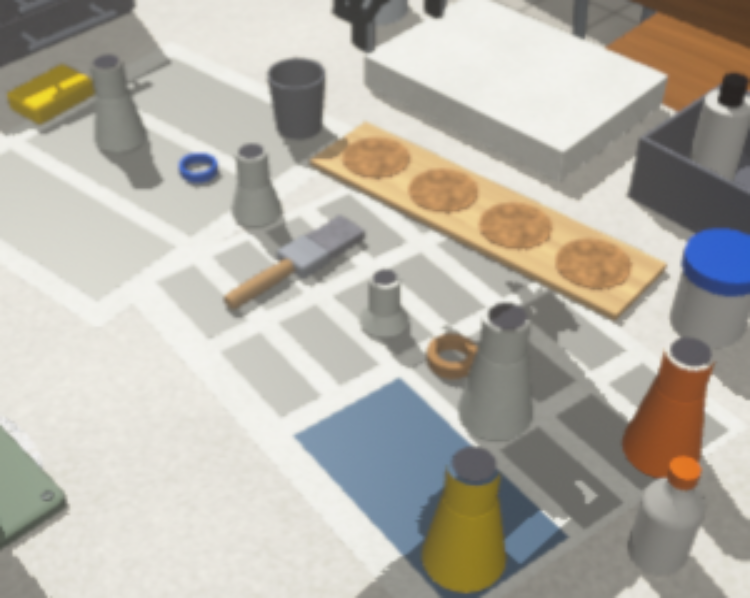

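The crop confirms the choice. The white vases with dark mouths are A at (507,318), B at (107,62), C at (251,152) and D at (385,278); the orange, yellow and capped-bottle look-alikes are separate from them. I'll move above A and recompute the marks from the wrist view.

play_rows(moves="-3.5 -1.9 0 0 0 0 1;-7 -3.8 0 0 0 0 1;-10.5 -5.7 0 0 0 0 1;-14 -7.6 0 0 0 0 1;-17.5 -9.5 0 0 0 0 1;-21 -11.4 0 0 0 0 1;-24.5 -13.3 0 0 0 0 1;-27.5 -15 0 0 0 0 1")

```text
time_s: 0.82
ee_pos: [423.4, -276.8, 256.1]
tcp_rot: [-180.0, 0.0, 90.0]
force: [0.4, -0.0, 0.2]
opening: 85.7
grasp_force: 0.0
```

```bash
cat >> h.py <<'E'
from scipy.spatial.transform import Rotation as Ro
def wT(o,im):
    T=np.eye(4);T[:3,:3]=Ro.from_euler("xyz",o["tcp_rot"],degrees=True).as_matrix();T[:3,3]=o["ee_pos"]
    return T@im["T_tool_cam"]
def look(name,ztop,near=(0,0)):
    "wrist picture; find dark mouth disc nearest to the TCP at height ztop"
    from bench import r
    o=r.get_obs();im=r.get_image("wrist");T=wT(o,im);P=cloud(im,T)
    cv2.imwrite(f"pics/{name}.png",im["color"][:,:,::-1]);np.savez(name+".npz",T=T,ee=o["ee_pos"],**im)
    tcp=o["ee_pos"];print("tcp",tcp.round(1),"rot",o["tcp_rot"].round(1),"t %.1f"%o["time_s"])
    d=np.hypot(P[...,0]-tcp[0]-near[0],P[...,1]-tcp[1]-near[1])
    m=(im["range_z"]>0)&(abs(P[...,2]-ztop)<9)&(d<50)
    q=P[m];m2=m&(P[...,2]>np.median(q[:,2])-6)
    v,u=np.nonzero(m2);(c,rad)=cv2.minEnclosingCircle(np.c_[u,v].astype(np.float32))
    w=onplane(im,T,[c],ztop)[0]
    print("top z",np.percentile(q[:,2],[10,50,90]).round(1),"px",np.round(c),round(rad,1),"centre",w.round(1),"mid",((P[m2].min(0)+P[m2].max(0))/2).round(1),"d to tcp",(w-tcp)[:2].round(1))
E
python3 - <<'E'
from h import *
look("wA",145)
im=dict(np.load("wrist0.npz"))
T=wT(dict(ee_pos=np.array([574.28,.08,255.1]),tcp_rot=np.array([-179.867,-.019,90.])),im);P=cloud(im,T);c=im["color"]
h=cv2.cvtColor(c,cv2.COLOR_RGB2HSV);bd=(im["range_z"]>0)&(abs(P[...,2]-14)<12)&(h[...,1]>50)&(P[...,0]>560)&(P[...,0]<720)&(P[...,1]<110)
g=cv2.GaussianBlur(c[...,0],(7,7),0);th,_=cv2.threshold(g[bd].reshape(-1,1),0,255,cv2.THRESH_OTSU)
m=cv2.morphologyEx((bd&(g<th)).astype(np.uint8),cv2.MORPH_OPEN,np.ones((7,7)))
k,l,s,_=cv2.connectedComponentsWithStats(m)
for i in range(1,k):
    if s[i,4]<150: continue
    ct=max(cv2.findContours((l==i).astype(np.uint8),0,1)[0],key=cv2.contourArea)
    w=onplane(im,T,cv2.convexHull(ct)[:,0],14)[:,:2].astype(np.float32)
    print("cork",ct[:,0].mean(0).astype(int),np.round(cv2.minEnclosingCircle(w),1) if 0 else (np.round(cv2.minEnclosingCircle(w)[0],1),round(cv2.minEnclosingCircle(w)[1])),np.round(cv2.fitEllipse(w)[0],1),"z %.1f"%np.median(P[l==i][:,2]))
E
```

```text
tcp [ 423.4 -276.8  256.1] rot [-180.    0.   90.] t 0.8
top z [144.9 146.1 146.9] px [324. 196.] 21.9 centre [ 424.6 -272.   145. ] mid [ 424.2 -273.5  144.2] d to tcp [1.2 4.8]
cork [347 115] (array([608.5,  74.4]), 42) [608.9  71.7] z 14.5
cork [356 191] (array([619.7, -23.6]), 38) [620.3 -23.5] z 14.4
cork [362 256] (array([ 630.7, -117.8]), 38) [ 630.3 -117.8] z 14.3
cork [367 309] (array([ 642.2, -212. ]), 40) [ 641.3 -210.8] z 14.1
```

play_rows(moves="0.3 0.1 3 0 0 0 1;0.3 0.1 6 0 0 0 1;0.3 0.1 8.5 0 0 0 1;0.3 0.1 10.5 0 0 0 1;0.3 0.1 12 0 0 0 1;0.3 0.1 12.3 0 0 0 1;0.3 0.1 12.3 0 0 0 1;0.3 0.1 12.3 0 0 0 0.3")

```text
time_s: 1.53
ee_pos: [426.5, -272.2, 133.9]
tcp_rot: [180.0, 0.0, 90.0]
force: [0.3, -0.6, -0.1]
opening: 75.2
grasp_force: 0.0
```

play_rows(moves="0 0 0 0 0 0 0.2;0 0 0 0 0 0 0;0 0 0 0 0 0 0;0 0 0 0 0 0 0;0 0 0 0 0 0 0;0 0 0 0 0 0 0")

```text
time_s: 2.03
ee_pos: [426.7, -272.8, 134.8]
tcp_rot: [179.9, 0.1, 90.0]
force: [-1.0, 0.7, 6.4]
opening: 38.6
grasp_force: 60.1
```

play_rows(moves="0 0 -1 0 0 0 0;0 0 -3 0 0 0 0;0 0 -5.5 0 0 0 0;0 0 -7.5 0 0 0 0;0.3 1 -8.5 0 0 0 0;0.8 3 -9 0 0 0 0;1.5 5.5 -9 0 0 0 0;2.2 8 -9 0 0 0 0")

```text
time_s: 2.7
ee_pos: [506.7, -249.9, 224.3]
tcp_rot: [179.9, 0.0, 89.9]
force: [-0.4, -0.9, -2.2]
opening: 38.7
grasp_force: 60.6
```

play_rows(moves="0.7 2.5 0 0 0 0 0;1.4 5 0 0 0 0 0;2.1 7.5 0 0 0 0 0;2.8 10 0 0 0 0 0;3.4 12 0 0 0 0 0;3.8 13.3 0 0 0 0 0;3.85 13.55 0 0 0 0 0;3.85 13.55 0 0 0 0 0")

```text
time_s: 3.37
ee_pos: [641.6, -210.9, 222.7]
tcp_rot: [-179.9, -0.0, 90.1]
force: [0.2, 0.1, -0.8]
opening: 39.0
grasp_force: 60.7
```

```bash
python3 - <<'E'
from h import *
look("wA2",240)
E
```

```text
tcp [ 641.6 -210.9  222.7] rot [-179.9   -0.    90.1] t 3.4
top z [233.2 234.3 246. ] px [326. 272.] 130.5 centre [ 641.9 -204.4  240. ] mid [ 641.6 -211.9  240. ] d to tcp [0.3 6.6]
```

View pics/wA2.png

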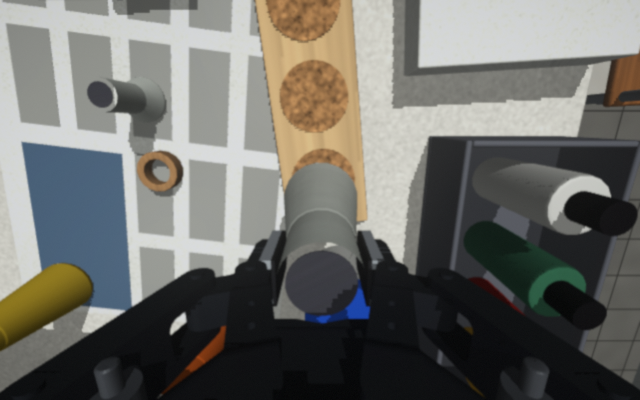

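Vase A is held upright with its mouth at (321,282), and cork 2 is at (315,96). The top reads z≈234, so the foot is at about 89 and needs to come down about 75.

play_rows(moves="0 0 2 0 0 0 0;0 0 4 0 0 0 0;0 0 5.5 0 0 0 0;0 0 6.5 0 0 0 0;0 0 7 0 0 0 0;0 0 7.3 0 0 0 0;0 0 7.4 0 0 0 0;0 0 7.4 0 0 0 0")

```text
time_s: 4.08
ee_pos: [641.9, -211.9, 150.2]
tcp_rot: [179.9, 0.0, 90.0]
force: [0.2, -0.7, -1.2]
opening: 38.9
grasp_force: 60.8
```

play_rows(moves="0 0 0.1 0 0 0 0;0 0 0.1 0 0 0 0;0 0 0.2 0 0 0 0;0 0 0.2 0 0 0 0")

```text
time_s: 4.42
ee_pos: [642.1, -211.8, 148.9]
tcp_rot: [179.9, 0.1, 90.0]
force: [-1.5, -0.1, 4.4]
opening: 38.6
grasp_force: 61.3
```

play_rows(moves="0 0 0 0 0 0 0.5;0 0 0 0 0 0 0.6;0 0 0 0 0 0 0.8;0 0 0 0 0 0 1;0 0 0 0 0 0 1;0 0 0 0 0 0 1;0 0 -1 0 0 0 1;0 0 -3 0 0 0 1")

```text
time_s: 5.08
ee_pos: [639.4, -210.5, 174.4]
tcp_rot: [-179.6, -0.2, 90.0]
force: [-0.8, -0.0, -0.7]
opening: 85.5
grasp_force: 0.0
```

play_rows(moves="0 0 -4 0 0 0 1;0 0 -8 0 0 0 1;0 0 -9 0 0 0 1;0 0 -9 0 0 0 1")

```text
time_s: 5.42
ee_pos: [644.4, -212.8, 275.1]
tcp_rot: [179.3, 0.3, 90.0]
force: [0.8, 0.6, 1.5]
opening: 85.2
grasp_force: 0.0
```

```bash
python3 - <<'E'
from h import *
look("wA3",159)
E
```

```text
tcp [ 644.4 -212.8  275.1] rot [179.3   0.3  90. ] t 5.4
top z [158.8 160.1 161. ] px [316. 197.] 21.2 centre [ 640.1 -211.5  159. ] mid [ 640.1 -212.8  158.1] d to tcp [-4.3  1.3]
```

play_rows(moves="3 -1.2 0 0 0 0 1;6.5 -2.6 0 0 0 0 1;10 -4 0 0 0 0 1;13.5 -5.4 0 0 0 0 1;17 -6.8 0 0 0 0 1;20.5 -8.2 0 0 0 0 1;24 -9.6 0 0 0 0 1;27.5 -11 0 0 0 0 1")

```text
time_s: 6.13
ee_pos: [529.2, 65.0, 265.0]
tcp_rot: [-179.8, -0.0, 90.0]
force: [1.4, -1.0, -0.6]
opening: 85.1
grasp_force: 0.0
```

play_rows(moves="3.5 -1.4 0 0 0 0 1;7 -2.8 0 0 0 0 1;10.5 -4.2 0.5 0 0 0 1;14 -5.6 1 0 0 0 1;17.5 -7 1.5 0 0 0 1;21 -8.4 2 0 0 0 1;24 -9.7 2 0 0 0 1;24.9 -10 2 0 0 0 1")

```text
time_s: 6.8
ee_pos: [427.6, 315.4, 244.6]
tcp_rot: [-179.7, 0.0, 90.3]
force: [0.3, 0.0, -0.2]
opening: 85.2
grasp_force: 0.0
```

play_rows(moves="0 0 0 0 0 0 1;0 0 0 0 0 0 1;0 0 0 0 0 0 1")

```text
time_s: 7.05
ee_pos: [431.7, 311.2, 246.5]
tcp_rot: [-179.9, 0.1, 89.9]
force: [0.4, -0.3, 0.1]
opening: 85.3
grasp_force: 0.0
```

```bash
python3 - <<'E'
from h import *
look("wB",120)
E
```

```text
tcp [431.7 311.2 246.5] rot [-1.799e+02  1.000e-01  8.990e+01] t 7.0
top z [119.9 121.  122. ] px [322. 191.] 19.0 centre [431.1 315.9 120. ] mid [430.8 314.6 119.1] d to tcp [-0.6  4.7]
```

play_rows(moves="0.2 0 3 0 0 0 1;0.2 0 6 0 0 0 1;0.2 0 9 0 0 0 1;0.2 0 11.5 0 0 0 1;0.2 0 13.2 0 0 0 1;0.2 0 13.9 0 0 0 1;0.2 0 13.9 0 0 0 1;0.2 0 13.9 0 0 0 0.3")

```text
time_s: 7.77
ee_pos: [432.4, 313.9, 108.8]
tcp_rot: [180.0, -0.0, 89.9]
force: [0.2, -0.1, 0.5]
opening: 75.7
grasp_force: 0.0
```

play_rows(moves="0 0 0 0 0 0 0.2;0 0 0 0 0 0 0;0 0 0 0 0 0 0;0 0 0 0 0 0 0;0 0 0 0 0 0 0;0 0 0 0 0 0 0")

```text
time_s: 8.27
ee_pos: [432.7, 315.2, 110.0]
tcp_rot: [179.8, -0.1, 90.0]
force: [-0.9, -0.9, 6.1]
opening: 35.8
grasp_force: 60.1
```

play_rows(moves="0 0 -1 0 0 0 0;0 0 -3 0 0 0 0;0 0 -5.5 0 0 0 0;0 0 -8 0 0 0 0;0 0 -10.5 0 0 0 0;-0.5 0.2 -12.3 0 0 0 0;-2 0.9 -13 0 0 0 0;-4.5 2 -13 0 0 0 0")

```text
time_s: 8.93
ee_pos: [452.1, 271.2, 241.6]
tcp_rot: [179.7, -0.2, 90.2]
force: [-0.0, -0.5, -2.1]
opening: 35.6
grasp_force: 60.0
```

play_rows(moves="-2.7 1.25 0 0 0 0 0;-5.4 2.5 0 0 0 0 0;-8.1 3.75 0 0 0 0 0;-10.8 5 0 0 0 0 0;-13.5 6.25 0 0 0 0 0;-16.2 7.5 0 0 0 0 0;-18.9 8.75 0 0 0 0 0;-21.6 10 0 0 0 0 0")

```text
time_s: 9.6
ee_pos: [551.3, 52.2, 238.2]
tcp_rot: [-179.9, -0.0, 90.0]
force: [0.9, 0.4, -1.6]
opening: 35.7
grasp_force: 60.0
```

play_rows(moves="-2.7 1.25 0 0 0 0 0;-5.4 2.5 0 0 0 0 0;-8.1 3.75 0 0 0 0 0;-10.8 5 0 0 0 0 0;-13.5 6.25 0 0 0 0 0;-15.7 7.3 0 0 0 0 0;-16.8 7.8 0 0 0 0 0;-17.15 7.9 0 0 0 0 0")

```text
time_s: 10.27
ee_pos: [630.7, -119.9, 237.9]
tcp_rot: [-180.0, 0.0, 89.9]
force: [-0.4, 0.6, -0.9]
opening: 35.8
grasp_force: 60.1
```

play_rows(moves="0 0 0 0 0 0 0;0 0 2 0 0 0 0;0 0 4 0 0 0 0;0 0 6 0 0 0 0;0 0 8 0 0 0 0;0 0 9 0 0 0 0;0 0 9 0 0 0 0;0 0 9 0 0 0 0")

```text
time_s: 10.93
ee_pos: [630.0, -116.7, 148.1]
tcp_rot: [-179.9, -0.0, 90.1]
force: [0.0, -0.2, -0.4]
opening: 35.5
grasp_force: 60.1
```

```bash
python3 - <<'E'
from h import *
look("wB2",160)
E
```

```text
tcp [ 630.  -116.7  148.1] rot [-179.9   -0.    90.1] t 10.9
top z [154.8 159.2 162.8] px [322. 278.] 101.5 centre [ 628.7 -116.   160. ] mid [ 628.7 -117.2  161.1] d to tcp [-1.3  0.7]
```

View pics/wB2.png

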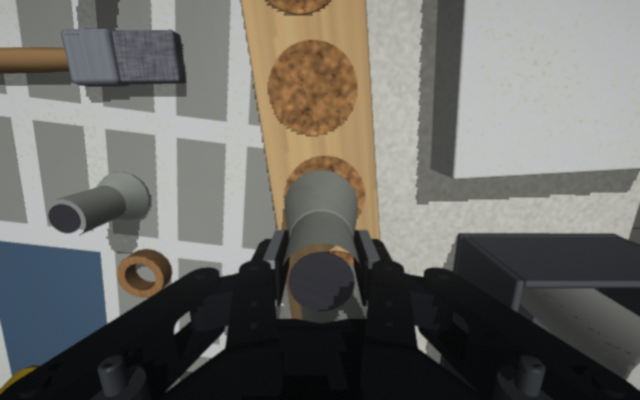

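Vase B is held upright above cork 2, with its mouth at (322,280), and cork 3 at (313,88) is free. I'll lower it and release.

play_rows(moves="0 0 1 0 0 0 0;0 0 1.8 0 0 0 0;0 0 2.3 0 0 0 0;0 0 2.5 0 0 0 0;0 0 2.6 0 0 0 0;0 0 2.6 0 0 0 0;0 0 2.6 0 0 0 0")

```text
time_s: 11.57
ee_pos: [630.5, -118.1, 124.1]
tcp_rot: [-180.0, 0.0, 90.0]
force: [-3.5, 0.9, 7.9]
opening: 36.0
grasp_force: 60.8
```

play_rows(moves="0 0 0 0 0 0 0.5;0 0 0 0 0 0 0.6;0 0 0 0 0 0 0.8;0 0 0 0 0 0 1;0 0 0 0 0 0 1;0 0 0 0 0 0 1;0 0 -1 0 0 0 1;0 0 -3 0 0 0 1")

```text
time_s: 12.23
ee_pos: [628.2, -117.3, 149.6]
tcp_rot: [-179.6, -0.1, 90.0]
force: [-0.0, 0.3, 0.9]
opening: 85.2
grasp_force: 0.0
```

play_rows(moves="0 0 -3.5 0 0 0 1;0 0 -7 0 0 0 1;0 0 -10 0 0 0 1;0 0 -11 0 0 0 1;0 0 -11 0 0 0 1;0 0 -11 0 0 0 1")

```text
time_s: 12.73
ee_pos: [630.5, -118.0, 262.6]
tcp_rot: [180.0, 0.0, 90.0]
force: [-0.3, -0.7, -1.2]
opening: 85.6
grasp_force: 0.0
```

```bash
python3 - <<'E'
from h import *
look("wB3",134)
E
```

```text
tcp [ 630.5 -118.   262.6] rot [180.   0.  90.] t 12.7
top z [133.9 135.1 136. ] px [321. 195.] 18.9 centre [ 629.1 -117.2  134. ] mid [ 629.5 -118.5  133.1] d to tcp [-1.3  0.8]
```

play_rows(moves="2.5 -2 0 0 0 0 1;5.3 -4.3 0 0 0 0 1;8.3 -6.7 0 0 0 0 1;11.3 -9.1 0 0 0 0 1;14.3 -11.5 0 0 0 0 1;17.3 -14 1 0 0 0 1;20.3 -16.4 2 0 0 0 1;21.45 -17.35 3 0 0 0 1")

```text
time_s: 13.45
ee_pos: [451.8, 99.4, 228.8]
tcp_rot: [-179.6, -0.1, 90.2]
force: [-0.5, 0.2, 0.4]
opening: 85.1
grasp_force: 0.0
```

play_rows(moves="0 0 0 0 0 0 1;0 0 0 0 0 0 1;0 0 0 0 0 0 1")

```text
time_s: 13.7
ee_pos: [457.1, 96.0, 231.4]
tcp_rot: [-179.9, 0.0, 90.0]
force: [-0.5, 0.2, 1.0]
opening: 85.6
grasp_force: 0.0
```

```bash
python3 - <<'E'
from h import *
look("wC",95)
E
```

```text
tcp [457.1  96.  231.4] rot [-179.9    0.    90. ] t 13.7
top z [94.8 96.  96.9] px [323. 190.] 17.1 centre [457.   99.5  95. ] mid [457.   98.2  94.1] d to tcp [-0.   3.6]
```

play_rows(moves="0.2 0 3 0 0 0 1;0.2 0 6.5 0 0 0 1;0.2 0 9.5 0 0 0 1;0.2 0 12.3 0 0 0 1;0.2 0 14.2 0 0 0 1;0.2 0 14.9 0 0 0 1;0.2 0 14.9 0 0 0 1;0.2 0 14.9 0 0 0 0.3")

```text
time_s: 14.42
ee_pos: [458.3, 97.9, 83.9]
tcp_rot: [179.9, 0.0, 89.9]
force: [-0.4, -0.2, -0.6]
opening: 75.5
grasp_force: 0.0
```

play_rows(moves="0 0 0 0 0 0 0.2;0 0 0 0 0 0 0;0 0 0 0 0 0 0;0 0 0 0 0 0 0;0 0 0 0 0 0 0;0 0 0 0 0 0 0")

```text
time_s: 14.92
ee_pos: [458.5, 98.5, 84.8]
tcp_rot: [179.8, 0.0, 90.0]
force: [-0.5, -0.4, 6.8]
opening: 32.8
grasp_force: 59.5
```

play_rows(moves="0 0 -1 0 0 0 0;0 0 -3 0 0 0 0;0 0 -5.5 0 0 0 0;0 0 -8 0 0 0 0;-0.4 0.5 -9.5 0 0 0 0;-1.5 2 -10 0 0 0 0;-3.2 4.2 -10 0 0 0 0;-4.8 6.4 -10 0 0 0 0")

```text
time_s: 15.58
ee_pos: [521.4, 50.4, 184.5]
tcp_rot: [179.9, 0.0, 90.1]
force: [0.9, 0.6, -0.8]
opening: 32.8
grasp_force: 59.7
```

play_rows(moves="-1.7 2.3 0 0 0 0 0;-3.4 4.6 0 0 0 0 0;-5 6.8 0 0 0 0 0;-6.4 8.6 0 0 0 0 0;-7.2 9.6 0 0 0 0 0;-7.4 9.9 0 0 0 0 0;-7.4 9.9 0 0 0 0 0;-7.4 9.9 1 0 0 0 0")

```text
time_s: 16.25
ee_pos: [620.7, -23.2, 175.1]
tcp_rot: [179.8, 0.0, 90.0]
force: [0.2, -0.3, -0.8]
opening: 32.9
grasp_force: 59.7
```

play_rows(moves="0 0 2 0 0 0 0;0 0 4 0 0 0 0;0 0 5.5 0 0 0 0;0 0 6.5 0 0 0 0;0 0 7.2 0 0 0 0;0 0 7.5 0 0 0 0;0 0 7.6 0 0 0 0;0 0 7.6 0 0 0 0")

```text
time_s: 16.92
ee_pos: [619.7, -22.8, 98.9]
tcp_rot: [-180.0, -0.0, 90.0]
force: [-2.5, 0.0, 4.2]
opening: 32.6
grasp_force: 60.3
```

Contact at the expected height, so I'll release.

play_rows(moves="0 0 0 0 0 0 0.5;0 0 0 0 0 0 0.6;0 0 0 0 0 0 0.8;0 0 0 0 0 0 1;0 0 0 0 0 0 1;0 0 0 0 0 0 1;0 0 -1 0 0 0 1;0 0 -3 0 0 0 1")

```text
time_s: 17.58
ee_pos: [617.6, -23.2, 124.8]
tcp_rot: [-179.6, -0.1, 90.0]
force: [0.9, -1.0, -0.6]
opening: 85.5
grasp_force: 0.0
```

play_rows(moves="0 0 -3.5 0 0 0 1;0 0 -7 0 0 0 1;0 0 -10 0 0 0 1;0 0 -12 0 0 0 1;0 0 -12 0 0 0 1;0 0 -12 0 0 0 1")

```text
time_s: 18.08
ee_pos: [621.1, -23.7, 249.8]
tcp_rot: [179.7, 0.0, 90.0]
force: [-0.4, 0.5, -0.5]
opening: 85.1
grasp_force: 0.0
```

```bash
python3 - <<'E'
from h import *
look("wC3",109)
E
```

```text
tcp [621.1 -23.7 249.8] rot [179.7   0.   90. ] t 18.1
top z [108.7 110.1 111. ] px [320. 191.] 16.4 centre [618.7 -22.2 109. ] mid [618.5 -23.3 108.1] d to tcp [-2.3  1.5]
```

play_rows(moves="-1.3 -2.4 0 0 0 0 1;-2.8 -5.3 0 0 0 0 1;-4.4 -8.3 0 0 0 0 1;-6 -11.3 1 0 0 0 1;-7.6 -14.3 2 0 0 0 1;-9.2 -17.3 3 0 0 0 1;-9.75 -18.4 4 0 0 0 1;-9.75 -18.4 4 0 0 0 1")

```text
time_s: 18.8
ee_pos: [430.7, -120.4, 202.7]
tcp_rot: [-179.4, -0.2, 89.8]
force: [0.5, 0.8, -0.6]
opening: 85.5
grasp_force: 0.0
```

play_rows(moves="0 0 0 0 0 0 1;0 0 0 0 0 0 1;0 0 0 0 0 0 1")

```text
time_s: 19.05
ee_pos: [437.2, -120.8, 207.6]
tcp_rot: [180.0, 0.0, 90.1]
force: [-0.6, 0.2, -0.0]
opening: 85.2
grasp_force: 0.0
```

```bash
python3 - <<'E'
from h import *
look("wD",70)
E
```

```text
tcp [ 437.2 -120.8  207.6] rot [180.    0.   90.1] t 19.1
top z [69.3 71.1 71.9] px [322. 190.] 14.9 centre [ 436.9 -118.    70. ] mid [ 437.4 -119.    69.1] d to tcp [-0.2  2.8]
```

play_rows(moves="0.2 0.1 3 0 0 0 1;0.2 0.1 6.5 0 0 0 1;0.2 0.1 9.5 0 0 0 1;0.2 0.1 12.3 0 0 0 1;0.2 0.1 14.2 0 0 0 1;0.2 0.1 14.9 0 0 0 1;0.2 0.1 14.9 0 0 0 1;0.2 0.1 14.9 0 0 0 0.3")

```text
time_s: 19.77
ee_pos: [438.1, -119.1, 58.9]
tcp_rot: [180.0, 0.0, 90.0]
force: [0.1, -0.5, 1.2]
opening: 75.4
grasp_force: 0.0
```

play_rows(moves="0 0 0 0 0 0 0.2;0 0 0 0 0 0 0;0 0 0 0 0 0 0;0 0 0 0 0 0 0;0 0 0 0 0 0 0;0 0 0 0 0 0 0")

```text
time_s: 20.27
ee_pos: [438.2, -119.6, 59.7]
tcp_rot: [179.9, 0.1, 90.0]
force: [-1.6, 0.9, 6.8]
opening: 29.7
grasp_force: 59.0
```

play_rows(moves="0 0 -1 0 0 0 0;0 0 -3 0 0 0 0;0 0 -5.5 0 0 0 0;0 0 -8 0 0 0 0;0 0 -10.5 0 0 0 0;0.5 0.5 -12 0 0 0 0;1.8 1.6 -12 0 0 0 0;3.8 3.4 -12 0 0 0 0")

```text
time_s: 20.93
ee_pos: [471.3, -82.0, 180.5]
tcp_rot: [179.8, 0.1, 89.8]
force: [-0.1, 0.0, -1.0]
opening: 29.6
grasp_force: 59.3
```

play_rows(moves="2 1.8 0 0 0 0 0;4 3.6 0 0 0 0 0;6 5.4 0 0 0 0 0;8 7.3 0 0 0 0 0;10 9.1 0 0 0 0 0;12 10.9 0 0 0 0 0;13.8 12.5 0 0 0 0 0;14.8 13.5 0 0 0 0 0")

```text
time_s: 21.6
ee_pos: [607.0, 69.1, 178.6]
tcp_rot: [180.0, -0.0, 90.1]
force: [0.5, 0.4, -0.6]
opening: 29.7
grasp_force: 59.3
```

play_rows(moves="0.4 0.35 0 0 0 0 0;0.4 0.35 0 0 0 0 0;0.4 0.35 2 0 0 0 0;0.4 0.35 4 0 0 0 0;0.4 0.35 6 0 0 0 0;0.4 0.35 7.5 0 0 0 0;0.4 0.35 8 0 0 0 0;0.4 0.35 8 0 0 0 0")

```text
time_s: 22.27
ee_pos: [607.3, 70.1, 96.5]
tcp_rot: [-179.7, 0.0, 89.9]
force: [-0.5, -0.3, -0.1]
opening: 29.8
grasp_force: 59.4
```

```bash
python3 - <<'E'
from h import *
look("wD2",110)
E
```

```text
tcp [607.3  70.1  96.5] rot [-179.7    0.    89.9] t 22.3
top z [104.6 108.1 116.6] px [323. 269.] 116.0 centre [606.6  75.9 110. ] mid [606.6  70.5 110.6] d to tcp [-0.6  5.8]
```

View pics/wD2.png

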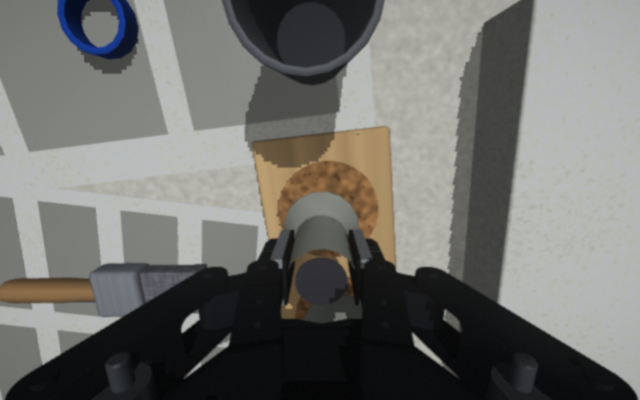

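Vase D is held upright with its mouth at (321,280). Cork 4 is centred near column 328, so I'll nudge +2 mm in x, lower and release.

play_rows(moves="0 0.2 1 0 0 0 0;0 0.2 1.8 0 0 0 0;0 0.2 2.3 0 0 0 0;0 0.2 2.5 0 0 0 0;0 0.2 2.6 0 0 0 0;0 0.2 2.6 0 0 0 0;0 0.2 2.6 0 0 0 0")

```text
time_s: 22.9
ee_pos: [611.4, 71.0, 73.7]
tcp_rot: [-180.0, 0.0, 90.0]
force: [-3.7, -0.2, 8.0]
opening: 30.0
grasp_force: 60.5
```

play_rows(moves="0 0 0 0 0 0 0.5;0 0 0 0 0 0 0.6;0 0 0 0 0 0 0.8;0 0 0 0 0 0 1;0 0 0 0 0 0 1;0 0 0 0 0 0 1;0 0 -1 0 0 0 1;0 0 -3 0 0 0 1")

```text
time_s: 23.57
ee_pos: [608.9, 71.0, 99.9]
tcp_rot: [-179.6, -0.0, 90.0]
force: [0.3, -0.6, -0.1]
opening: 85.7
grasp_force: 0.0
```

play_rows(moves="0 0 -3.5 0 0 0 1;0 0 -7 0 0 0 1;0 0 -10.5 0 0 0 1;0 0 -13 0 0 0 1;0 -2 -15 0 0 0 1;0 -5 -16 0 0 0 1;0 -7 -16 0 0 0 1;0 -8 -16 0 0 0 1")

```text
time_s: 24.23
ee_pos: [530.1, 71.2, 264.3]
tcp_rot: [179.9, 0.0, 90.0]
force: [0.4, 0.2, -0.1]
opening: 85.7
grasp_force: 0.0
```

play_rows(moves="0 0 0 0 0 0 1;0 0 0 0 0 0 1;0 0 0 0 0 0 1")

```text
time_s: 24.48
ee_pos: [532.2, 70.9, 262.1]
tcp_rot: [180.0, 0.0, 90.0]
force: [0.6, 0.5, 0.5]
opening: 85.6
grasp_force: 0.0
```

```bash
python3 - <<'E'
from h import *
from bench import r
look("wD3",84,(80,0))
for n in("scene","side"):
    im=r.get_image(n);T=im["T"];P=cloud(im,T)
    cv2.imwrite(f"pics/{n}1.png",im["color"][:,:,::-1])
    for nm,z,x,y in(("A",159,641.5,-211.5),("B",134,630.5,-118),("C",109,620,-23.5),("D",84,610,71)):
        q=P[(abs(P[...,2]-z)<6)&(np.hypot(P[...,0]-x,P[...,1]-y)<35)&(im["range_z"]>0)]
        if len(q): print(n,nm,len(q),((q.min(0)+q.max(0))/2-[x,y,z]).round(1))
E
```

```text
tcp [532.2  70.9 262.1] rot [180.   0.  90.] t 24.5
top z [81.5 84.9 85.9] px [392. 183.] 13.8 centre [607.5  72.   84. ] mid [608.2  71.1  83.1] d to tcp [75.2  1.1]
scene A 204 [ 2.3  0.7 -1.8]
scene B 173 [ 1.6  1.5 -1.8]
scene C 148 [ 2.3  2.1 -1.5]
scene D 122 [ 3.9  2.5 -2. ]
side A 137 [-3.7 -4.4 -1.1]
side B 98 [-2.5 -3.5 -0.8]
side C 74 [-3.3 -2.9 -1.3]
side D 50 [-0.3 -1.9 -1.3]
```

View pics/side1.png

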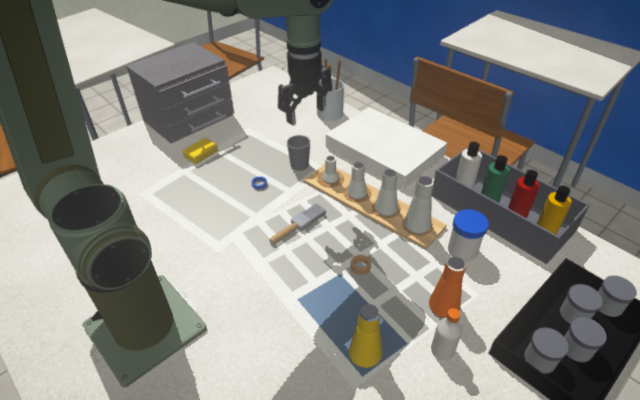

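View pics/wD3.png

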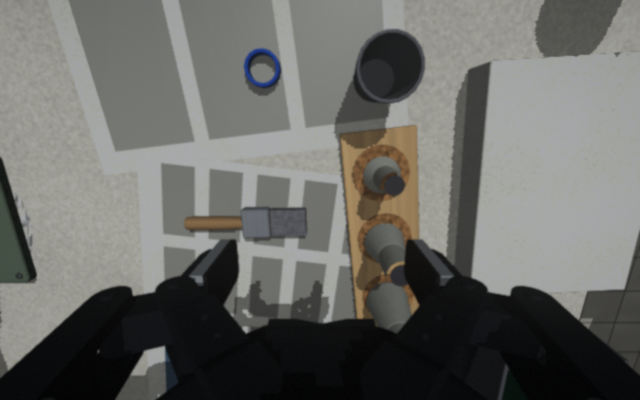

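The side view shows the four vases standing in order of height, tallest at (422,205) by the pot and shortest at (330,170). The wrist view shows D at (382,176) on its cork at (381,171). Fixed-camera and wrist checks agree to within about 5 mm, so I'll hand in.

```bash
python3 -c "
from bench import r
print(r.close_job())"
```

```text
the job is handed in; nothing more can be done
None
```

I've handed the job in: the four vases stand upright in order of height, tallest next to the blue-lidded pot, each within about 5 mm of its mark's centre by my measurements; the hand-in returned no verdict.

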